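# Torque the specimen clamp's bolt with the breakaway wrench

### The job

Take the breakaway wrench, set it down fully over the bar-shaped bolt head on top of the specimen clamp, and swing its handle clockwise (seen from above) until the bolt comes tight and the wrench handle trips. Stop at the trip: forcing it on turns the clamp's collar, which must not shift. Leave the tripped wrench sitting flat on the bolt, and leave everything else on the bench where it is.

Things in the scene. Friction and masses are not known exactly. Their poses are not given: they have to be found in the camera images.
- wrench: steel breakaway wrench, 0.52 kg, lying slot down, handle straight. Head a block 64 x 52 x 30 mm; origin at the centre of its underside, z up, x towards the handle. A balance weight sticks out to x = -65 mm. The handle, a rod 16 mm thick ending in a rubber grip 20 mm thick, runs along x at z = 16 mm from x = 54 to 196 mm.
- boss (a point): middle of the wrench's square boss, 54 mm above the head's underside on its axis: lift the wrench by it. The boss is 26 x 26 mm, flats along the wrench's x and y, from z = 30 (head's top) to 68 mm
- socket (a point): centre of the head's underside, mouth of its slot: 56 mm long along the wrench's x, 16 mm wide, 17 mm deep. The slot fits over the bolt's bar either way round
- grip (a point): point on the rubber grip's centre line, 142 mm from the head's axis while the handle is straight; moves with the handle
- handle (a joint): handle's angle on its upright trip pivot, 42 mm from the head's axis: 0 straight, up to 0.20 rad clockwise from above. It resists with some 0.5 N m (5 N at the grip point), less as it bends; past 0.10 rad it snaps by itself to 0.20, the push drops away, and it stays there against a hard stop
- clamp: specimen clamp, fixed: base 150 x 110 x 14 mm, blocks 80 x 84 mm up to z = 70 mm with a red resin mount between them; origin under its centre; the bolt's axis is upright through its centre
- collar: steel collar disc on the clamp's top, 72 mm across, 8 mm thick (top at z = 78 mm), origin at the centre of its underside. It holds still up to 2.0 N m on the bolt and is turned by more
- collar_key (a point): small key on the collar's rim, 37 mm from the bolt's axis
- bolt_top (a point): top centre of the bolt's head, z = 92 mm: a steel bar 50 mm long, 12 mm wide, 14 mm tall over the collar (its top 5 mm only 44 x 8 mm); x axis along the bar. The bolt turns easily (0.08 N m) clockwise from above by 0.5 to 1.0 rad, differing each time, then is abruptly tight. A seated wrench head rests on the collar
- bolt_end (a point): point on the bar's top, 22 mm from the bolt's axis
- mount_a: red resin mount, upright disc 32 mm across, 20 mm tall, bystander
- mount_b: black resin mount, upright disc 40 mm across, 16 mm tall, bystander
- slide_box: slide box 85 x 60 x 32 mm, bystander
- reagent: amber bottle 52 mm across, 110 mm tall, bystander
- beaker: glass beaker 68 mm across, 85 mm tall, bystander
- driver: screwdriver lying down, about 200 mm long, bystander

How it is judged:
By the outcome, as a careful person would: the job done as asked, in the order asked, and still so for the second after the job is handed in, with the robot touching nothing.
It also fails if it takes over 72 s, if anything falls off the work surface, if the arm or the gripper's body presses on something with over 40 N, if the wrist force passes 120 N, or if a joint passes its speed limit or range.

### The arm

A 6-joint arm with a two-finger parallel gripper is mounted at the origin on the work surface. World frame = base frame: x ahead of the robot, y to its left, z up, the work surface at z = 0. Lengths are in m, angles in rad, forces in N, time in s.
With the tool pointing down it reaches from about 0.425 to 0.95 m from the base axis. Payload 3.5 kg.
Tool frame: the origin (TCP) lies midway between the tips of the shut fingers; the grasp point (between the pads) lies 19 mm behind it (ctrl.pinch_z is the distance from the TCP to the grasp point, in m); z points along the fingers, y is the line along which they close (so a half turn about z gives the same grasp; the last joint's range is limited). The gripper opens to 85 mm and grips with 20 to 120 N. Pads are 22 mm wide; open, the fingers measure 114 mm over their backs; the gripper's body (76 mm by 85 mm) begins 54 mm behind the grasp point. The pads swing forward as they close: fully open they stand 13 mm farther back than shut.
Start: joints at [-0.15, 0.286, 1.577, -0, 1.279, -0.15], TCP at [0.675, 0, 0.231] pointing down, gripper open.
Joint ranges: [-2.77, 2.77], [-0.9, 2.22], [0.21, 2.48], [-1.53, 4.67], [0.24, 2.81], [-2.84, 2.84]. Speed limits (rad/s): [2.79, 2.79, 3.14, 3.14, 3.14, 3.14].

### API

Orientations are given as a unit quaternion [x, y, z, w].
In Python, from plant import get_state, viewer, sign_off, ctrl gives the robot as it stands. The module is installed in compiled form; this text tells all that it offers.
- The arm moves only by the shell command python3 -m handwheel 'ROWS' [FORCE]. ROWS is JSON, a list that holds one entry, the list of rows, each a list of 5 numbers: the finger opening in m, from 0 to 0.0854, then the shift along the tool's x, y, z in m, then the turn about the tool's z in degrees. In form: [[[claw, x, y, z, spin], ...]]. A call has 1 to 12 rows; each row shifts and turns the commanded pose from where the row before left it, along the tool's axes as they then stand; what a row does not reach is not made up. A row lasts 1/12 s, in which the tool goes at most 41.7 mm and 7.16 degrees, less where a joint would pass 70% of its speed; a pose out of reach is approached as far as the arm can. A call is refused whole if a number of a shift passes 0.0417 or a number of a turn 7.16, either way. A call with a gripper value outside its range is refused whole. The fingers move at their own pace and stop on an object; FORCE is the grip in N (left out, the last holds). Time passes only in rows, so rows that do not move let the fingers close. It gives the time, the measured TCP pose, the force, the opening and the grip force at its end, in the units of the state.
- get_state(): the state, without advancing time (a new reading comes with each control period).
- viewer.read_camera(name): name is "scene" or "side" or "wrist"; returns the picture (384x512x3 uint8, blue, green, red); there is no depth.
- viewer.camera_params(name): a dict with "fov_y" (degrees; the focal length in pixels is half the picture's height over the tangent of half this angle, whatever the lens; pixels are square), "cx", "cy" (the principal point, pixels), "xyz" and "attitude" of the camera in the world; the wrist camera has in their place "hand_eye" (4x4, takes a point from camera to tool coordinates, whose origin is the TCP and whose axes are the flange's). Camera axes: x right, y up, looking along -z (the intrinsics and any distortion apply to the point x, -y, -z); pixel columns grow to the right and rows downward; lengths in m; the calibration is good to about 2 mm. The wrist camera is an equidistant fisheye: a pixel r from the principal point sees the ray r / f radians off the axis. A picture is of the moment at which its call begins: read the wrist's pose just before it. camera_params takes no time and is no camera call.
- sign_off(): hands the job in; it is judged then, once.
Trained networks look in the newest picture that a camera, given by its name, has taken for a name from the list of things; names that differ only in an ending like _2 or _b are one class to them, and where a whole thing is asked for, a point or a joint stands for the part that bears it (a point fixed in the world has none). Each returns a list of dicts, best first, with "confidence" (0 to 1); they miss things now and then, are a little off and sometimes report something else, mostly with a low value. They report only what shows in the picture. A call takes as long as a camera call.
- viewer.look_for(camera, name): "extent" ([left, top, width, height] as shares, 0 to 1, of the picture: columns of its width, rows of its height, round what is visible of it).
- viewer.outline_of(camera, name): "mask" (384x512 bool, what is visible of it) and "extent" ([left, top, width, height] as shares, 0 to 1, of the picture: columns of its width, rows of its height, round what is visible of it).
- viewer.pinpoint(camera, name): "xy" ([column, row] as shares, 0 to 1, of the picture: columns of its width, rows of its height: a listed point, or the origin of a listed thing).
The state is a dict: "time": time; "qpos": joint angles; "dq": joint speeds; "joint_efforts": joint torques, N m; "eef_pos": TCP position; "tcp_rot": TCP orientation; "contact_force": force on the tool from outside, world axes, zero at the start; "wrist_torque": the same for the moment, N m; "opening": opening from 0.0 (shut) to 1.0 (fully open); "finger_force": force on a finger pad.
Only numpy, scipy, OpenCV 4.12 (cv2) and the standard library are available. Lean on these libraries where they do the work, as an engineer would, in place of code of your own. Each camera call takes 0.05 s, during which the arm holds its last target. There are 200 camera calls.

## Working session

There is one attempt and no reset: what is moved stays moved. The work goes in short steps, Python scripts to look and compute and a shell command to move; the robot and the scene stay as the last step left them, time stands still between calls to the robot, and variables do not carry over. Pictures are saved under pics/ and viewed, at most 10 in all, crops included, and the job is handed in when it is done.

```bash
mkdir -p pics; cat > h.py <<'E'
import numpy as np, cv2
from plant import get_state, viewer, ctrl
from scipy.spatial.transform import Rotation as R
def att(a):
    a=np.array(a,float)
    return a if a.shape==(3,3) else R.from_quat(a).as_matrix()
def ray(cam,px,st=None):
    p=viewer.camera_params(cam); f=192/np.tan(np.radians(p['fov_y'])/2)
    u=(px[0]-p['cx'])/f; v=(px[1]-p['cy'])/f
    if cam=='wrist':
        r=np.hypot(u,v); s=np.sin(r)/max(r,1e-9); d=np.array([u*s,-v*s,-np.cos(r)])
        H=np.array(p['hand_eye']); T=R.from_quat(st['tcp_rot']).as_matrix()
        return T@H[:3,3]+np.array(st['eef_pos']), T@H[:3,:3]@d
    return np.array(p['xyz']), att(p['attitude'])@np.array([u,-v,-1])
def atz(cam,px,z,st=None):
    o,d=ray(cam,px,st); return o+d*(z-o[2])/d[2]
def tri(rays):
    A=0;b=0
    for o,d in rays:
        d=d/np.linalg.norm(d);P=np.eye(3)-np.outer(d,d);A=A+P;b=b+P@o
    return np.linalg.solve(A,b)
def pin(cam,n):
    r=viewer.pinpoint(cam,n)
    return (np.array(r[0]['xy'])*[512,384],r[0]['confidence']) if r else (None,0)
E
python3 - <<'E'
from h import *
print({c:viewer.camera_params(c) for c in('scene','side','wrist')}, ctrl.pinch_z)
st=get_state();print(st)
ims=[]
for c in('scene','side','wrist'): ims.append(viewer.read_camera(c))
Z=dict(boss=.054,socket=0,grip=.016,bolt_top=.092,bolt_end=.092,collar_key=.074,wrench=0,clamp=0,mount_a=0,mount_b=0,slide_box=0,reagent=0,beaker=0,driver=0)
for n,z in Z.items():
    rs=[];o=[]
    for c in('scene','side','wrist'):
        p,k=pin(c,n)
        if p is not None:
            o.append((c,p.round(0),round(k,2),atz(c,p,z,st)[:2].round(3))); 
            if k>.5: rs.append(ray(c,p,st))
    print(n,*o, tri(rs).round(3) if len(rs)>1 else '')
cv2.imwrite('pics/a.png',cv2.resize(np.vstack([np.hstack(ims[:2]),np.hstack([ims[2],ims[2]*0])]),(800,600)))
E
```

```text
{'scene': {'fov_y': 53.47541778597852, 'cx': 257.705495311826, 'cy': 195.16750055917225, 'xyz': array([ 1.33100607, -0.076711  ,  0.79189333]), 'attitude': array([0.29926422, 0.26979807, 0.61354976, 0.67912194])}, 'side': {'fov_y': 48.413206009976214, 'cx': 251.6635327131533, 'cy': 188.99901522332868, 'xyz': array([0.19392355, 0.93281802, 0.89572502]), 'attitude': array([-0.08634466,  0.41531698,  0.88689258, -0.18296983])}, 'wrist': {'fov_y': 65.70646984690485, 'cx': 255.93191475668903, 'cy': 193.54424838476498, 'hand_eye': array([[ 7.41908082e-04,  9.63538296e-01,  2.67569433e-01,
         6.72109017e-02],
       [ 9.99999191e-01, -9.91320285e-04,  7.97055082e-04,
         2.98509561e-04],
       [ 1.03324010e-03,  2.67568625e-01, -9.63538252e-01,
        -1.42243466e-01],
       [ 0.00000000e+00,  0.00000000e+00,  0.00000000e+00,
         1.00000000e+00]])}} 0.0187
{'time': 0.0, 'qpos': array([-1.50002851e-01,  2.87141456e-01,  1.57818665e+00, -3.19681751e-05,
        1.27864526e+00, -1.50003242e-01]), 'dq': array([-5.44044718e-04,  7.71305702e-04, -5.27665450e-05,  2.93060410e-04
[... 2373 characters left out ...]
]), 0.62, array([ 0.429, -0.049])) ('wrist', array([277., 186.]), 0.84, array([ 0.702, -0.025])) [ 0.579 -0.213 -0.046]
slide_box ('scene', array([ 97., 247.]), 0.92, array([ 0.633, -0.437])) ('side', array([284., 131.]), 0.72, array([ 0.648, -0.432])) [ 0.644 -0.43   0.006]
reagent ('scene', array([102., 214.]), 0.67, array([ 0.505, -0.449])) ('side', array([319., 138.]), 0.69, array([ 0.505, -0.438])) [ 0.506 -0.448 -0.003]
beaker ('scene', array([404., 219.]), 0.58, array([0.616, 0.42 ])) ('side', array([178., 301.]), 0.81, array([0.617, 0.418])) [0.617 0.419 0.001]
driver ('scene', array([384., 249.]), 0.85, array([0.715, 0.326])) ('side', array([165., 265.]), 0.5, array([0.709, 0.332]))
```

View pics/a.png

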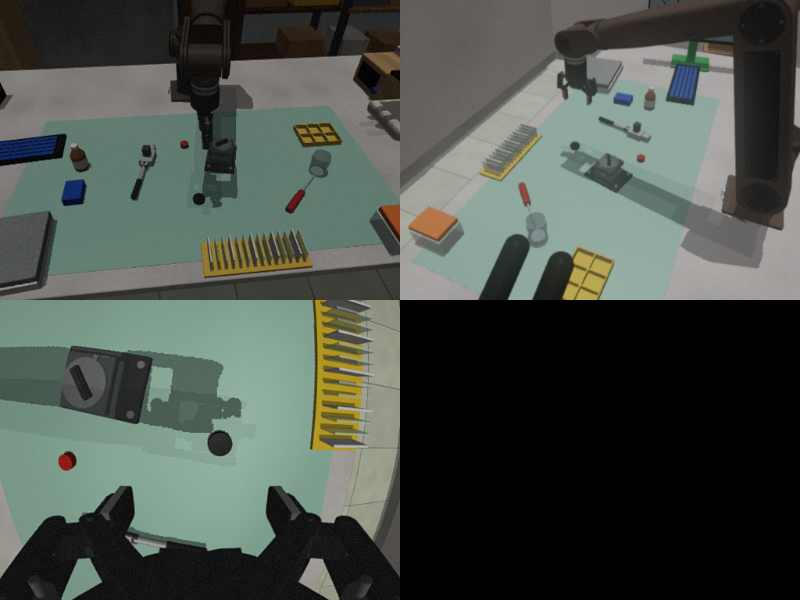

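The pictures show the wrench right of the robot, at about scene pixel (187,205). Its handle points to +x and slightly to −y. The clamp is at about (285,190), and its bar runs at roughly −59°. The red mount is at the wrench's left and the black mount is ahead. Next I move over the wrench and look from close by.

```bash
python3 -m handwheel '[[[0.085,-0.034,-0.037,0,0],[0.085,-0.034,-0.037,0,0],[0.085,-0.034,-0.037,0,0],[0.085,-0.034,-0.037,0,0],[0.085,-0.034,-0.037,0,0],[0.085,0,0,0.0,5],[0.085,0,0,0,5],[0.085,0,0,0,0],[0.085,0,0,0,0]]]' 80
cat >> h.py <<'E'
def wr(names,Z):
    st=get_state(); im=viewer.read_camera('wrist'); 
    T=R.from_quat(st['tcp_rot']).as_matrix()
    print('tcp',np.array(st['eef_pos']).round(4),'yawx',np.degrees(np.arctan2(T[1,0],T[0,0])).round(2),'z',T[:,2].round(4),'F',np.array(st['contact_force']).round(1))
    for n in names:
        p,k=pin('wrist',n)
        if p is not None: print(n,p.round(1),round(k,2),atz('wrist',p,Z[n],st)[:2].round(4))
    return st,im
E
python3 - <<'E'
from h import *
Z=dict(boss=.054,socket=0,grip=.016,wrench=0)
st,im=wr(Z,Z); cv2.imwrite('pics/b.png',im)
m=viewer.outline_of('wrist','wrench')
print([(x['extent'],x['confidence']) for x in m[:2]])
E
```

```text
time: 3.0
eef_pos: [0.5216, -0.1411, 0.2316]
tcp_rot: [0.765, 0.644, 0.0, 0.0]
contact_force: [0.5, -0.1, -0.4]
opening: 0.996
finger_force: 0.0
tcp [ 0.5216 -0.1411  0.2316] yawx 80.11 z [ 5.e-04 -2.e-04 -1.e+00] F [ 0.5 -0.1 -0.4]
boss [239.8 221.4] 0.78 [ 0.4942 -0.1921]
socket [245.3 206.6] 0.67 [ 0.4986 -0.1925]
grip [347.8 214.5] 0.56 [ 0.6308 -0.2219]
wrench [244.8 208.6] 0.91 [ 0.4974 -0.1951]
[([0.3783, 0.4992, 0.3814, 0.1242], 0.68)]
```

View pics/b.png

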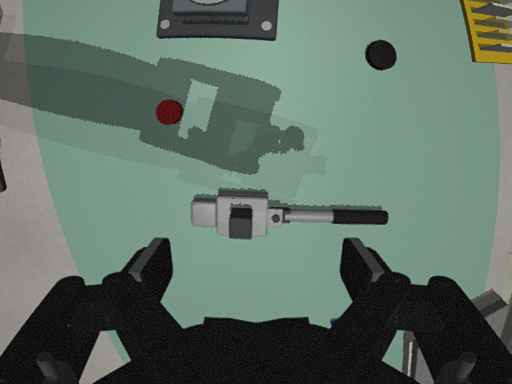

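The wrench lies across the picture, with its boss at (241,215), its head at (243,213) and its grip at (360,217). I'll work out its axis.

```bash
python3 - <<'E'
from h import *
st=get_state()
a=atz('wrist',(286,215.3),.018,st);b=atz('wrist',(386,217),.016,st);print(a,b,np.degrees(np.arctan2(*(b-a)[[1,0]])))
im=cv2.imread('pics/b.png')[180:245,180:400];cv2.imwrite('pics/b2.png',cv2.resize(im,None,fx=3.6,fy=3.6,interpolation=cv2.INTER_CUBIC))
E
```

```text
[ 0.54923404 -0.20649819  0.018     ] [ 0.68600295 -0.23546672  0.016     ] -11.958871162718614
```

View pics/b2.png

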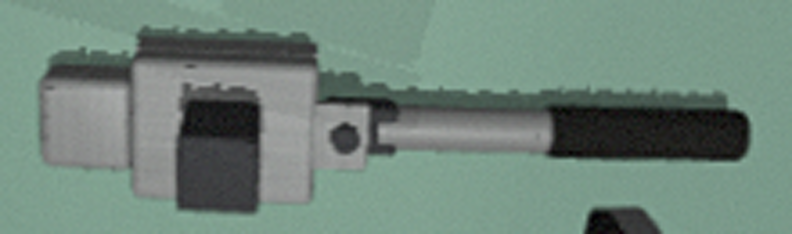

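The boss top is at about (240.5,228) and the head top centre at about (242,216). The handle's tip is at about (388,217).

```bash
python3 - <<'E'
from h import *
st=get_state()
P=lambda u,z:atz('wrist',u,z,st)
bt=P((240.5,228.3),.068);ht=P((242.2,216.1),.03);e=P((388.3,217),.016);pv=P((275.8,218.3),.028)
print(bt,ht,e,pv); c=(bt+ht)/2
print(np.linalg.norm((e-c)[:2]),np.linalg.norm((pv-c)[:2]),np.degrees(np.arctan2(*(e-c)[[1,0]])))
T=R.from_quat(st['tcp_rot']).as_matrix(); print(c, T.T@(c-st['eef_pos']))
E
```

```text
[ 0.4951735  -0.19440431  0.068     ] [ 0.49548747 -0.19377529  0.03      ] [ 0.68954665 -0.23616924  0.016     ] [ 0.53573101 -0.20446871  0.028     ]
0.19872241251018075 0.041712403386849714 -12.22491693113005
[ 0.49533048 -0.1940898   0.049     ] [-0.05726691 -0.01682393  0.18219949]
```

```bash
python3 -m handwheel '[[[0.085,-0.0143,-0.0042,0.015,0],[0.085,-0.0143,-0.0042,0.015,0],[0.085,-0.0143,-0.0042,0.015,0],[0.085,-0.0143,-0.0042,0.015,0],[0.085,0,0,0.015,2.3],[0.085,0,0,0.02,0],[0.085,0,0,0.02,0],[0.085,0,0,0.02,0],[0.085,0,0,0.02,0],[0.085,0,0,0,0],[0.085,0,0,0,0]]]' 80
python3 - <<'E'
from h import *
Z=dict(boss=.054)
st,im=wr(Z,Z); cv2.imwrite('pics/c.png',im)
E
```

```text
time: 4.22
eef_pos: [0.4944, -0.1937, 0.0753]
tcp_rot: [0.779, 0.628, -0.001, -0.001]
contact_force: [1.1, 0.0, -0.1]
opening: 0.991
finger_force: 0.0
tcp [ 0.4944 -0.1937  0.0753] yawx 77.74 z [-0.0026  0.0016 -1.    ] F [ 1.1  0.  -0.1]
```

View pics/c.png

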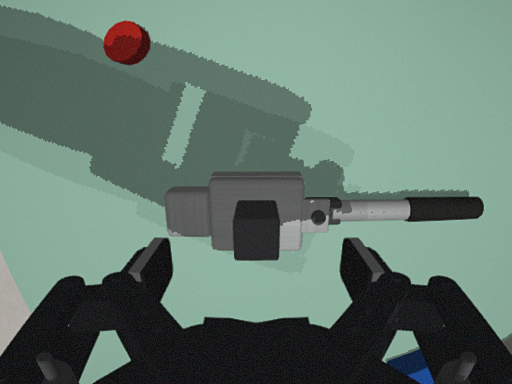

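The boss is centred between the fingers, at column 257. I'll descend and grip.

```bash
python3 -m handwheel '[[[0.085,0,0,0.013,0],[0.085,0,0,0.013,0],[0.085,0,0,0.0125,0],[0.085,0,0,0,0],[0.02,0,0,0,0],[0.02,0,0,0,0],[0.02,0,0,0,0],[0.02,0,0,0,0],[0.02,0,0,0,0],[0.02,0,0,0,0],[0.02,0,0,0,0],[0.02,0,0,0,0]]]' 80
```

```text
time: 5.32
eef_pos: [0.4952, -0.1945, 0.0387]
tcp_rot: [0.779, 0.627, -0.0, 0.0]
contact_force: [-3.5, 1.4, 5.0]
opening: 0.294
finger_force: 79.4
```

```bash
python3 -m handwheel '[[[0.02,0,0,-0.01,0],[0.02,0,0,-0.02,0],[0.02,0,0,-0.03,0],[0.02,0,0,-0.03,0],[0.02,0,0,-0.03,0],[0.02,0.02,0,-0.03,0],[0.02,0.03,0,0,0],[0.02,0.03,0,0,0],[0.02,0.03,0,0,0],[0.02,0,0,0,0],[0.02,0,0,0,0]]]' 80
python3 - <<'E'
from h import *
Z=dict(bolt_top=.092,bolt_end=.092,collar_key=.074,collar=.07,boss=.13,clamp=0)
st,im=wr(Z,Z); cv2.imwrite('pics/d.png',im)
for c in('scene','side'):
    viewer.read_camera(c)
    for n in('bolt_top','collar','clamp'):
        p,k=pin(c,n)
        if p is not None: print(c,n,p,k,atz(c,p,Z[n])[:2])
E
```

```text
time: 6.23
eef_pos: [0.5176, -0.0851, 0.1865]
tcp_rot: [0.778, 0.628, -0.001, -0.001]
contact_force: [-0.1, 0.4, -4.4]
opening: 0.291
finger_force: 79.5
tcp [ 0.5176 -0.0851  0.1865] yawx 77.88 z [-2.6e-03  7.0e-04 -1.0e+00] F [-0.1  0.4 -4.4]
collar [212.4  11.7] 0.94 [0.5138 0.0796]
boss [256.8 257.6] 0.86 [ 0.5104 -0.1222]
clamp [220.   30.9] 0.56 [0.5124 0.081 ]
scene bolt_top [285.3888 179.2128] 0.59 [0.51156756 0.08677017]
scene collar [286.208  183.7056] 0.8 [0.50605619 0.09114215]
scene clamp [280.1152 202.7904] 0.89 [0.51126517 0.07539984]
side bolt_top [270.2848 205.5936] 0.64 [0.50015117 0.09370773]
side collar [267.4176 208.512 ] 0.79 [0.51151574 0.08559833]
side clamp [264.4992 224.7936] 0.78 [0.51984361 0.08391629]
```

View pics/d.png

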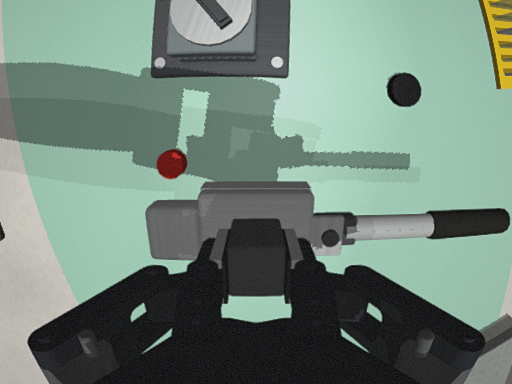

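The wrench is held, with its boss at (256,258). The clamp is at the top edge, with the collar at (212,12). I'll carry the wrench past the clamp with a turn of −133°, so the handle comes to the far side and the camera can see the bolt in front of the slot.

```bash
python3 -m handwheel '[[[0.02,0.028,0.003,0,0],[0.02,0.028,0.003,0,0],[0.02,0.028,0.003,0,0],[0.02,0.028,0.003,0,0],[0.02,0.028,0.003,0,0],[0.02,0.028,0.003,0,0],[0.02,0.028,0.003,0,0],[0.02,0.028,0.003,0,0],[0.02,0,0,0,-7],[0.02,0,0,0,-7],[0.02,0,0,0,-7],[0.02,0,0,0,-7]]]' 80
python3 -m handwheel '[[[0.02,0,0,0,-7],[0.02,0,0,0,-7],[0.02,0,0,0,-7],[0.02,0,0,0,-7],[0.02,0,0,0,-7],[0.02,0,0,0,-7],[0.02,0,0,0,-7],[0.02,0,0,0,-7],[0.02,0,0,0,-7],[0.02,0,0,0,-7],[0.02,0,0,0,-7],[0.02,0,0,0,-7]]]'
python3 -m handwheel '[[[0.02,0,0,0,-7],[0.02,0,0,0,-7],[0.02,0,0,0,-7],[0.02,0,0,0,0],[0.02,0,0,0,0]]]'
python3 - <<'E'
from h import *
Z=dict(bolt_top=.092,bolt_end=.092,collar_key=.074,collar=.078,boss=.20,clamp=0)
st,im=wr(Z,Z); cv2.imwrite('pics/e.png',im)
E
```

```text
time: 7.98
eef_pos: [0.5897, 0.1273, 0.1875]
tcp_rot: [0.601, 0.799, -0.0, -0.0]
contact_force: [0.2, -0.4, -4.3]
opening: 0.288
finger_force: 79.5
time: 8.98
eef_pos: [0.5898, 0.1269, 0.1877]
tcp_rot: [-0.088, 0.996, -0.0, 0.0]
contact_force: [0.3, -0.6, -4.0]
opening: 0.29
finger_force: 79.5
time: 9.4
eef_pos: [0.5898, 0.1269, 0.1877]
tcp_rot: [-0.263, 0.965, -0.0, 0.0]
contact_force: [0.9, -0.1, -5.0]
opening: 0.288
finger_force: 79.5
tcp [0.5898 0.1269 0.1877] yawx -149.48 z [ 2.e-04 -0.e+00 -1.e+00] F [ 0.9 -0.1 -5. ]
bolt_top [259.4  89.4] 0.92 [0.5139 0.0847]
bolt_end [286.9  91.1] 0.95 [0.5037 0.104 ]
collar_key [279.3 128.4] 0.68 [0.5327 0.1159]
collar [258.1  91.8] 0.69 [0.5151 0.0844]
boss [256.8 256.8] 0.93 [0.5902 0.1273]
clamp [256.3  99.2] 0.82 [0.5179 0.0844]
```

View pics/e.png

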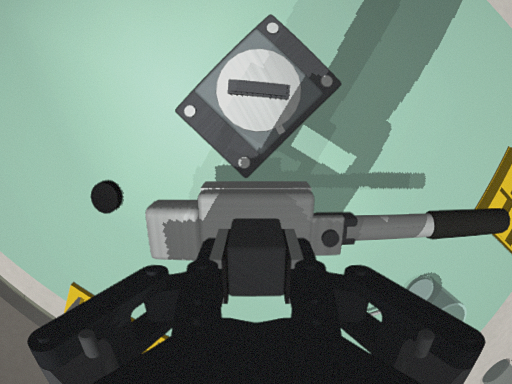

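The bar is at about (259,89), nearly parallel to the slot, and the wrench is held square. I'll crop and fit the bar.

```bash
python3 - <<'E'
from h import *
st=get_state(); im=cv2.imread('pics/e.png')
g=cv2.cvtColor(im,cv2.COLOR_BGR2GRAY)
m=np.zeros_like(g);cv2.circle(m,(259,89),38,255,-1)
d=((g<110)&(m>0)).astype(np.uint8)
n,l,s,c=cv2.connectedComponentsWithStats(d);k=1+np.argmax(s[1:,4]);print(s[k],c[k])
ct=max(cv2.findContours((l==k).astype(np.uint8),0,1)[0],key=cv2.contourArea);print(cv2.minAreaRect(ct))
# collar bright
ys,xs=np.nonzero(l==k)
W=np.array([atz('wrist',(x,y),.088,st)[:2] for x,y in zip(xs,ys)]);mu=W.mean(0);u,sv,v=np.linalg.svd(W-mu,full_matrices=False);a=np.degrees(np.arctan2(v[0,1],v[0,0]));print(mu,a%180,(W-mu)@v[0]@np.ones(len(W)),np.ptp((W-mu)@v[0]),np.ptp((W-mu)@v[1]))
T=R.from_quat(st['tcp_rot']).as_matrix();print(T.T@(np.r_[mu,.088]-st['eef_pos']))
cv2.imwrite('pics/e2.png',cv2.resize(im[35:145,190:330],None,fx=5,fy=5,interpolation=cv2.INTER_CUBIC))
E
```

```text
[228  80  62  20 882] [258.37301587  88.93877551]
((258.67767333984375, 89.08126068115234), (61.47776412963867, 14.899230003356934), 5.290081024169922)
[0.51357269 0.08346099] 115.3212328509897 -4.797898189856653e-14 0.04939491421624557 0.012203054781469626
[0.08765983 0.00150139 0.09982085]
```

View pics/e2.png

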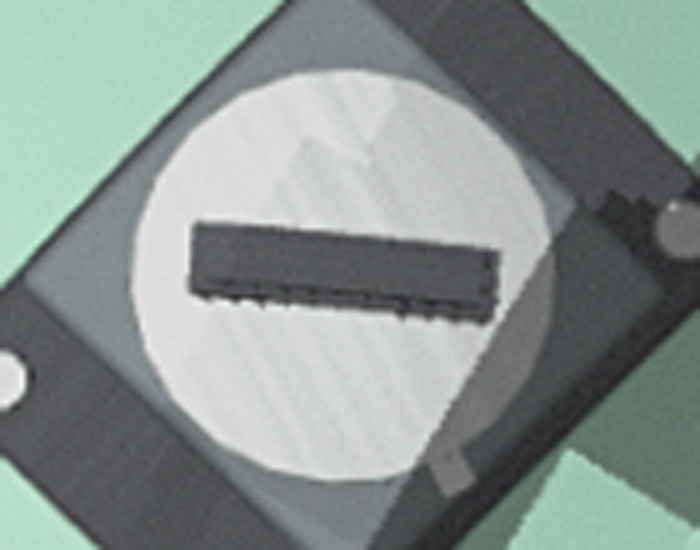

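The bar fits at 49.4 x 12.2 mm, as it should, with its axis at 115.3°. I'll turn 5.2°, move halfway in and measure again.

```bash
cat > m.py <<'E'
from h import *
st,im=wr(['bolt_top','boss'],dict(bolt_top=.092,boss=.205))
g=cv2.cvtColor(im,cv2.COLOR_BGR2GRAY)
T=R.from_quat(st['tcp_rot']).as_matrix()
p,k=pin('wrist','bolt_top')
m=np.zeros_like(g);cv2.circle(m,tuple(int(t) for t in p),40,255,-1);
d=((g<110)&(m>0)).astype(np.uint8)
n,l,s,c=cv2.connectedComponentsWithStats(d);k=l[int(p[1]),int(p[0])];print(s[k],c[k])
ys,xs=np.nonzero(l==k)
W=np.array([(T.T@(atz('wrist',(x,y),.088,st)-st['eef_pos']))[:2] for x,y in zip(xs,ys)])
r=cv2.minAreaRect((W*1000).astype(np.float32));print('tool frame mm',W.mean(0)*1000,r)
cv2.imwrite('pics/m_%.2f.png'%st['time'],im)
E
python3 -m handwheel '[[[0.02,0,0,0,5.2],[0.02,0.015,-0.0033,0,0],[0.02,0.015,-0.0032,0,0],[0.02,0,0,0,0],[0.02,0,0,0,0],[0.02,0,0,0,0]]]'
python3 m.py
```

```text
time: 10.25
eef_pos: [0.5659, 0.1082, 0.1882]
tcp_rot: [-0.22, 0.975, 0.0, 0.001]
contact_force: [-0.7, -0.4, -5.7]
opening: 0.292
finger_force: 79.5
tcp [0.5659 0.1082 0.1882] yawx -154.53 z [ 1.2e-03  3.0e-04 -1.0e+00] F [-0.7 -0.4 -5.7]
bolt_top [257.6 128.9] 0.97 [0.5159 0.0853]
boss [257.8 256.6] 0.77 [0.5639 0.1079]
[227 116  62  23 907] [258.01323043 124.73318633]
tool frame mm [58.37922992  1.23305869] ((58.756595611572266, 0.6147403717041016), (16.671937942504883, 49.85550308227539), 6.8949174880981445)
```

```bash
python3 - <<'E'
import cv2,glob
f=sorted(glob.glob('pics/m_*'))[-1]
im=cv2.imread(f);cv2.imwrite('pics/m2.png',cv2.resize(im[75:235,175:335],None,fx=3.75,fy=3.75,interpolation=cv2.INTER_CUBIC))
E
```

```text
(no output)
```

View pics/m2.png

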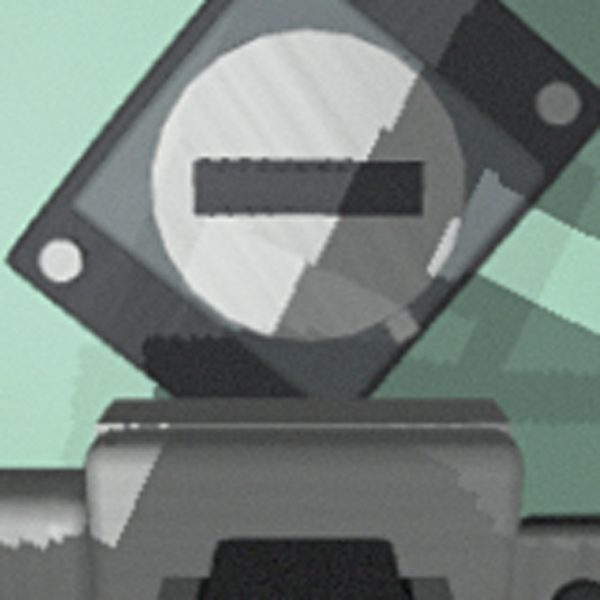

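The bar is now parallel to the slot, centred at about (257.1,124.9). The head's front edges are at rows 190 (top) and 182 (bottom), which I use to reference the wrench in the same view.

```bash
python3 - <<'E'
from h import *
st=get_state();T=R.from_quat(st['tcp_rot']).as_matrix()
f=lambda u,z:((T.T@(atz('wrist',u,z,st)-st['eef_pos']))*1000).round(1)
print(T)
print('bar',f((257.1,124.9),.087),'collar',f((257.4,124.3),.078))
zt=st['eef_pos'][2]-.0087
print('head top edge',f((257,189.7),zt),'bottom edge',f((257,181.7),zt-.03))
print('head L/R',f((175+88/3.75,75+460/3.75),zt),f((175+522/3.75,75+460/3.75),zt))
E
```

```text
[[-9.02488650e-01 -4.30713495e-01  3.49365601e-04]
 [-4.30713494e-01  9.02488714e-01  8.20485405e-05]
 [-3.50637926e-04 -7.64286022e-05 -9.99999936e-01]]
bar [ 58.1   0.5 100.9] collar [ 58.3   0.8 109.9]
head top edge [27.8  0.2  8.7] bottom edge [25.2  0.3 38.7]
head L/R [ 23.4 -31.1   8.7] [23.5 30.8  8.7]
```

```bash
python3 -m handwheel '[[[0.02,0.015,0.0007,0,0],[0.02,0.015,0,0,0],[0.02,0.015,0,0,0],[0.02,0.0127,0,0,0],[0.02,0,0,0.012,0],[0.02,0,0,0.012,0],[0.02,0,0,0.012,0],[0.02,0,0,0.01,0],[0.02,0,0,0.006,0],[0.02,0,0,0,0],[0.02,0,0,0,0],[0.02,0,0,0,0]]]'
python3 - <<'E'
from h import *
st=get_state();T=R.from_quat(st['tcp_rot']).as_matrix()
b=np.array([0.5659,.1082,0])+T[:,0]*.0577+T[:,1]*.0007
print(b,(T.T@(b-st['eef_pos']))*1000,st['eef_pos'],np.degrees(np.arctan2(T[1,0],T[0,0])))
E
```

```text
time: 11.45
eef_pos: [0.5137, 0.084, 0.1362]
tcp_rot: [-0.221, 0.975, -0.0, 0.0]
contact_force: [0.7, -0.4, -4.9]
opening: 0.291
finger_force: 79.3
[ 5.13522865e-01  8.39840262e-02 -4.87946213e-05] [  0.2578429    0.1414644  136.26606357] [0.51368923 0.08396807 0.13621748] -154.4920125212093
```

```bash
python3 -m handwheel '[[[0.02,0,0,0.003,0],[0.02,0,0,0.003,0],[0.02,0,0,0.003,0],[0.02,0,0,0.003,0],[0.02,0,0,0,0],[0.02,0,0,0,0]]]'
```

```text
time: 11.95
eef_pos: [0.5128, 0.0839, 0.1235]
tcp_rot: [-0.221, 0.975, 0.0, -0.0]
contact_force: [0.3, -0.3, -4.7]
opening: 0.293
finger_force: 79.5
```

```bash
python3 -m handwheel '[[[0.02,0,0,0.003,0],[0.02,0,0,0.002,0],[0.02,0,0,0.001,0],[0.02,0,0,0,0],[0.02,0,0,0,0]]]'
```

```text
time: 12.37
eef_pos: [0.513, 0.0839, 0.1177]
tcp_rot: [-0.221, 0.975, 0.0, -0.0]
contact_force: [0.2, -1.2, -6.0]
opening: 0.287
finger_force: 79.5
```

```bash
python3 -m handwheel '[[[0.02,0,0,0.001,0],[0.02,0,0,0.0005,0],[0.02,0,0,0,0],[0.02,0,0,0,0]]]'
```

```text
time: 12.7
eef_pos: [0.5133, 0.0839, 0.1167]
tcp_rot: [-0.221, 0.975, -0.0, 0.0]
contact_force: [-0.2, 0.2, -3.5]
opening: 0.289
finger_force: 79.8
```

```bash
python3 -m handwheel '[[[0.02,0,0,0.001,0],[0.02,0,0,0,0],[0.02,0,0,0,0]]]'
```

```text
time: 12.95
eef_pos: [0.5134, 0.0839, 0.1165]
tcp_rot: [-0.221, 0.975, -0.0, 0.0]
contact_force: [-4.0, -0.4, 4.7]
opening: 0.289
finger_force: 80.9
```

Seated: the TCP is at the predicted 0.1165 and a support force shows. I'll release, rise, and go round to the counter-clockwise side of the grip with the fingers shut.

```bash
python3 -m handwheel '[[[0.04,0,0,-0.0005,0],[0.06,0,0,0,0],[0.06,0,0,0,0],[0.06,0,0,0,0],[0.06,0,0,-0.01,0],[0.06,0,0,-0.02,0],[0.06,0,0,-0.03,0],[0.06,0,0,-0.01,0],[0.06,0,0,0,0]]]'
python3 -m handwheel '[[[0,0.01,0.03,0,0],[0,0.01,0.03,0,0],[0,0.01,0.03,0,0],[0,0.006,0.03,0,0],[0,0,0.02,0,0],[0,0,0,0,0],[0,0,0,0,0],[0,0,0,0,0]]]'
cat > r.py <<'E'
from h import *
st=get_state();T=R.from_quat(st['tcp_rot']).as_matrix();B=np.array([.5133,.0839,0])
d=np.array(st['eef_pos'])-B
rad=np.hypot(d[0],d[1])
print('t',st['time'],'tcp in tool axes rel bolt mm',(T.T@d*1000).round(1),'rad',rad.round(4),'bearing',np.degrees(np.arctan2(d[1],d[0])).round(2),'yaw y',np.degrees(np.arctan2(T[1,1],T[0,1])).round(2),'F tool',(T.T@st['contact_force']).round(2),'tq',np.array(st['wrist_torque']).round(2))
E
python3 r.py; python3 - <<'E'
from h import *
Z=dict(boss=.132,grip=.094,bolt_top=.092)
st,im=wr(['boss','grip'],Z); cv2.imwrite('pics/f.png',im)
E
```

```text
time: 13.7
eef_pos: [0.5156, 0.0839, 0.1901]
tcp_rot: [-0.221, 0.975, -0.001, 0.004]
contact_force: [0.6, 0.4, -0.9]
opening: 0.702
finger_force: 0.0
time: 14.37
eef_pos: [0.4202, 0.1943, 0.185]
tcp_rot: [-0.221, 0.975, -0.0, -0.001]
contact_force: [0.6, 0.3, 0.1]
opening: -0.001
finger_force: 0.0
t 14.3667 tcp in tool axes rel bolt mm [  36.6  139.7 -185. ] rad 0.1444 bearing 130.13 yaw y 115.51 F tool [-0.66  0.   -0.09] tq [ 0.01  0.   -0.04]
tcp [0.4202 0.1943 0.185 ] yawx -154.49 z [-9.e-04 -7.e-04 -1.e+00] F [0.6 0.3 0.1]
boss [ 88.5 248.8] 0.8 [0.51   0.0843]
grip [115.5 226.7] 0.71 [0.5014 0.0902]
```

View pics/f.png

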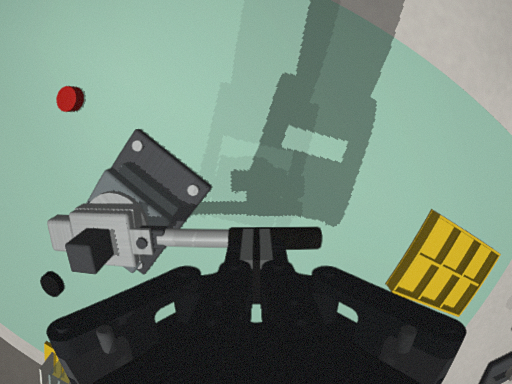

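The wrench sits on the bolt with its boss at (88,249). Its handle runs right along row 237 and passes under the shut fingers in this view. I'll compute its true offset from the tool.

```bash
python3 - <<'E'
from h import *
st=get_state();T=R.from_quat(st['tcp_rot']).as_matrix()
for u,z in(((190,238),.094),((310,237.5),.094),((322,237.5),.094),((255,228),.185)): print(((T.T@(atz('wrist',u,z,st)-st['eef_pos']))*1000).round(1))
E
```

```text
[-37.3 -57.9  91.5]
[-36.4  46.5  91.5]
[-36.7  57.2  91.5]
[ 9.5 -0.8  0.5]
```

```bash
python3 -m handwheel '[[[0,0,0,0.02,0],[0,0,0,0.025,0],[0,0,0,0.025,0],[0,0,0,0.02,0],[0,0,0,0.013,0],[0,0,0,0,0],[0,-0.004,0,0,0],[0,-0.004,0,0,0],[0,-0.003,0,0,0],[0,0,0,0,0],[0,0,0,0,0]]]'; python3 r.py
```

```text
time: 15.43
eef_pos: [0.4312, 0.1998, 0.0839]
tcp_rot: [-0.221, 0.975, -0.0, 0.001]
contact_force: [-0.3, 0.3, 0.6]
opening: 0.0
finger_force: 0.0
t 15.4333 tcp in tool axes rel bolt mm [ 24.  139.9 -84. ] rad 0.142 bearing 125.32 yaw y 115.51 F tool [ 0.18  0.37 -0.64] tq [-0.08  0.02 -0.02]
```

```bash
python3 -m handwheel '[[[0,-0.0024,0.0004,0,1],[0,-0.0024,0.0004,0,1],[0,-0.0037,0.0006,0,1.5],[0,-0.0049,0.0008,0,2],[0,-0.0049,0.0008,0,2],[0,-0.0049,0.0008,0,2],[0,-0.0049,0.0008,0,2],[0,-0.0049,0.0008,0,2],[0,-0.0049,0.0008,0,2],[0,-0.0049,0.0008,0,2],[0,-0.0049,0.0008,0,2],[0,-0.0024,0.0004,0,1]]]'; python3 r.py
```

```text
time: 16.43
eef_pos: [0.476, 0.2214, 0.0828]
tcp_rot: [-0.043, 0.999, -0.0, -0.0]
contact_force: [-0.6, 0.2, -0.6]
opening: -0.001
finger_force: 0.5
t 16.4333 tcp in tool axes rel bolt mm [ 25.5 140.1 -82.8] rad 0.1424 bearing 105.19 yaw y 94.89 F tool [0.6  0.27 0.58] tq [ 0.02  0.18 -0.02]
```

```bash
python3 -m handwheel '[[[0,-0.0024,0.0004,0,1],[0,-0.0024,0.0004,0,1],[0,-0.0024,0.0004,0,1],[0,-0.0024,0.0004,0,1],[0,-0.0024,0.0004,0,1],[0,-0.0024,0.0004,0,1],[0,-0.0024,0.0004,0,1],[0,-0.0024,0.0004,0,1]]]'; python3 r.py
python3 - <<'E'
from h import *
st,im=wr(['boss','grip'],dict(boss=.132,grip=.094)); cv2.imwrite('pics/g.png',im)
E
```

```text
time: 17.1
eef_pos: [0.4951, 0.225, 0.0828]
tcp_rot: [0.027, 1.0, 0.0, 0.0]
contact_force: [-1.1, 1.0, 0.4]
opening: -0.003
finger_force: 0.5
t 17.1 tcp in tool axes rel bolt mm [ 25.8 140.  -82.8] rad 0.1423 bearing 97.33 yaw y 86.9 F tool [ 1.18  0.94 -0.36] tq [0.15 0.15 0.02]
tcp [0.4951 0.225  0.0828] yawx 176.9 z [ 1.e-04  2.e-04 -1.e+00] F [-1.1  1.   0.4]
boss [  5.3 307.9] 0.83 [0.5117 0.0856]
```

View pics/g.png

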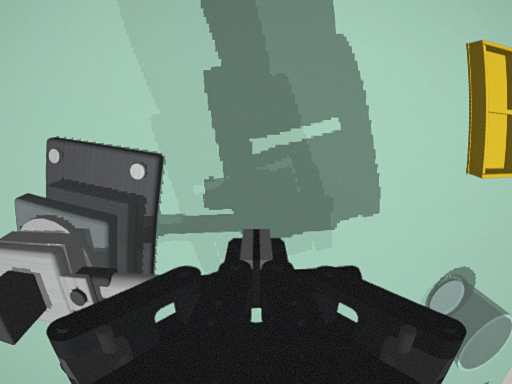

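The head is square to the view and following the swing, and the handle lies behind the fingers. I'll continue in small steps and watch the force.

```bash
python3 -m handwheel '[[[0,-0.0024,0.0004,0,1],[0,-0.0024,0.0004,0,1],[0,-0.0024,0.0004,0,1]]]' >/dev/null; python3 r.py
```

```text
t 17.5 tcp in tool axes rel bolt mm [ 26.1 139.7 -82.8] rad 0.1421 bearing 94.46 yaw y 83.9 F tool [ 1.77 -0.29 -0.1 ] tq [0.06 0.13 0.06]
```

```bash
python3 -m handwheel '[[[0,-0.0024,0.0004,0,1],[0,-0.0024,0.0004,0,1]]]'>/dev/null; python3 r.py
```

```text
t 17.6667 tcp in tool axes rel bolt mm [ 26.  139.7 -82.8] rad 0.1421 bearing 92.43 yaw y 81.9 F tool [ 1.67  0.17 -0.17] tq [ 0.04  0.17 -0.04]
```

```bash
python3 -m handwheel '[[[0,-0.0025,0.0004,0,1],[0,-0.0025,0.0004,0,1],[0,-0.0025,0.0004,0,1]]]'>/dev/null; python3 r.py
```

```text
t 17.9167 tcp in tool axes rel bolt mm [ 25.8 139.6 -82.8] rad 0.142 bearing 89.35 yaw y 78.9 F tool [ 1.61  0.38 -0.04] tq [0.09 0.19 0.04]
```

```bash
python3 -m handwheel '[[[0,-0.0025,0.0004,0,1],[0,-0.0025,0.0004,0,1]]]'>/dev/null; python3 r.py
```

```text
t 18.0833 tcp in tool axes rel bolt mm [ 25.6 139.6 -82.8] rad 0.142 bearing 87.31 yaw y 76.9 F tool [ 1.16 -0.2  -0.71] tq [ 0.1   0.14 -0.03]
```

```bash
python3 -m handwheel '[[[0,-0.0025,0.0004,0,1],[0,-0.0025,0.0004,0,1],[0,-0.0025,0.0004,0,1]]]'>/dev/null; python3 r.py
```

```text
t 18.3333 tcp in tool axes rel bolt mm [ 25.4 139.6 -82.8] rad 0.1419 bearing 84.23 yaw y 73.9 F tool [1.06 0.76 0.06] tq [ 0.19  0.14 -0.03]
```

```bash
python3 -m handwheel '[[[0,-0.0025,0.0004,0,1],[0,-0.0025,0.0004,0,1]]]'>/dev/null; python3 r.py
```

```text
t 18.5 tcp in tool axes rel bolt mm [ 25.3 139.5 -82.8] rad 0.1418 bearing 82.2 yaw y 71.9 F tool [ 1.6  -0.06  0.25] tq [0.22 0.1  0.05]
```

```bash
python3 -m handwheel '[[[0,-0.0025,0.0004,0,1],[0,-0.0025,0.0004,0,1],[0,-0.0025,0.0004,0,1]]]'>/dev/null; python3 r.py
```

```text
t 18.75 tcp in tool axes rel bolt mm [ 25.1 139.4 -82.8] rad 0.1416 bearing 79.11 yaw y 68.9 F tool [ 0.26  1.77 -0.12] tq [ 0.24  0.12 -0.02]
```

```bash
python3 -m handwheel '[[[0,-0.0025,0.0004,0,1],[0,-0.0025,0.0004,0,1]]]'>/dev/null; python3 r.py
```

```text
t 18.9167 tcp in tool axes rel bolt mm [ 25.  139.4 -82.8] rad 0.1416 bearing 77.07 yaw y 66.9 F tool [ 1.08  1.02 -0.62] tq [0.18 0.17 0.02]
```

```bash
cat > s.py <<'E'
from h import *
B=np.array([.5133,.0839])
for c in('scene','side'):
    viewer.read_camera(c)
    for n,z in(('grip',.094),('boss',.132),('collar_key',.074)):
        p,k=pin(c,n)
        if p is not None:
            w=atz(c,p,z)[:2]-B; print(c,n,p.round(),round(k,2),w.round(3),np.hypot(*w).round(3),np.degrees(np.arctan2(w[1],w[0])).round(1))
E
python3 s.py
```

```text
scene grip [337. 188.] 0.69 [0.054 0.137] 0.147 68.7
scene boss [283. 165.] 0.59 [-0.016 -0.002] 0.016 -171.7
scene collar_key [299. 189.] 0.44 [0.025 0.039] 0.047 57.0
side grip [229. 229.] 0.7 [0.054 0.14 ] 0.149 69.0
side boss [266. 191.] 0.77 [ 0.004 -0.   ] 0.004 -5.8
side collar_key [256. 208.] 0.45 [0.027 0.018] 0.033 34.0
```

```bash
python3 -m handwheel '[[[0,-0.0025,0.0004,0,1],[0,-0.0025,0.0004,0,1]]]'>/dev/null; python3 r.py
```

```text
t 19.4833 tcp in tool axes rel bolt mm [ 25.4 139.2 -82.8] rad 0.1415 bearing 75.24 yaw y 64.92 F tool [0.37 0.25 0.17] tq [0.03 0.18 0.03]
```

```bash
python3 -m handwheel '[[[0,-0.0025,0.0004,0,1],[0,-0.0025,0.0004,0,1]]]'>/dev/null; python3 r.py
```

```text
t 19.65 tcp in tool axes rel bolt mm [ 24.9 139.2 -82.8] rad 0.1414 bearing 73.03 yaw y 62.9 F tool [ 0.86 -0.18 -0.18] tq [0.07 0.16 0.03]
```

```bash
python3 -m handwheel '[[[0,-0.0025,0.0004,0,1],[0,-0.0025,0.0004,0,1]]]'>/dev/null; python3 r.py
```

```text
t 19.8167 tcp in tool axes rel bolt mm [ 24.7 139.3 -82.8] rad 0.1414 bearing 70.93 yaw y 60.9 F tool [ 0.36 -0.37 -0.35] tq [ 0.1   0.16 -0.03]
```

```bash
python3 -m handwheel '[[[0,-0.0025,0.0004,0,1],[0,-0.0025,0.0004,0,1]]]'>/dev/null; python3 r.py
```

```text
t 19.9833 tcp in tool axes rel bolt mm [ 24.5 139.2 -82.8] rad 0.1414 bearing 68.88 yaw y 58.9 F tool [ 1.39 -0.1  -0.28] tq [ 0.07  0.14 -0.01]
```

```bash
python3 -m handwheel '[[[0,-0.0025,0.0004,0,1],[0,-0.0025,0.0004,0,1]]]'>/dev/null; python3 r.py
```

```text
t 20.15 tcp in tool axes rel bolt mm [ 24.4 139.3 -82.8] rad 0.1414 bearing 66.83 yaw y 56.9 F tool [ 0.98  0.68 -0.18] tq [ 0.14  0.15 -0.  ]
```

```bash
python3 -m handwheel '[[[0,-0.0025,0.0004,0,1],[0,0,0,0,0]]]'>/dev/null; python3 r.py; python3 s.py
```

```text
t 20.3167 tcp in tool axes rel bolt mm [ 23.8 139.3 -82.9] rad 0.1413 bearing 65.65 yaw y 55.93 F tool [ 0.03  0.34 -0.98] tq [ 0.02 -0.01  0.01]
scene grip [333. 195.] 0.75 [0.081 0.12 ] 0.145 55.8
scene boss [283. 168.] 0.57 [-0.004 -0.006] 0.007 -127.9
side grip [224. 221.] 0.75 [0.077 0.119] 0.142 57.1
side boss [267. 191.] 0.85 [ 0.003 -0.003] 0.005 -41.0
side collar_key [258. 211.] 0.5 [0.017 0.027] 0.032 57.3
```

```bash
python3 -m handwheel '[[[0,-0.0025,0.0004,0,1],[0,0,0,0,0]]]'>/dev/null; python3 r.py
```

```text
t 20.8833 tcp in tool axes rel bolt mm [ 24.3 139.2 -82.8] rad 0.1413 bearing 64.84 yaw y 54.94 F tool [ 0.22 -0.36  0.45] tq [ 0.07  0.07 -0.01]
```

```bash
python3 -m handwheel '[[[0,-0.0025,0.0004,0,1],[0,-0.0025,0.0004,0,1]]]'>/dev/null; python3 r.py
```

```text
t 21.05 tcp in tool axes rel bolt mm [ 24.4 139.2 -82.8] rad 0.1414 bearing 62.85 yaw y 52.91 F tool [ 0.8  -0.72 -0.38] tq [ 0.1   0.09 -0.  ]
```

```bash
python3 -m handwheel '[[[0,-0.0025,0.0004,0,1],[0,-0.0025,0.0004,0,1]]]'>/dev/null; python3 r.py
```

```text
t 21.2167 tcp in tool axes rel bolt mm [ 25.5 139.1 -82.5] rad 0.1414 bearing 61.16 yaw y 50.87 F tool [ 5.62  0.44 -0.57] tq [0.63 0.66 0.03]
```

Tight: the push has risen to 5.6 N. From here I go one row at a time until it drops.

```bash
python3 -m handwheel '[[[0,-0.0025,0.0004,0,1],[0,0,0,0,0]]]'>/dev/null; python3 r.py
```

```text
t 21.3833 tcp in tool axes rel bolt mm [ 24.4 139.3 -82.7] rad 0.1414 bearing 59.82 yaw y 49.93 F tool [ 3.28  1.56 -0.36] tq [0.36 0.43 0.01]
```

```bash
python3 -m handwheel '[[[0,-0.0025,0.0004,0,1],[0,0,0,0,0]]]'>/dev/null; python3 r.py
```

```text
t 21.55 tcp in tool axes rel bolt mm [ 22.8 139.5 -83. ] rad 0.1413 bearing 58.33 yaw y 48.96 F tool [0.43 0.51 0.67] tq [-0.02  0.03  0.04]
```

The force has dropped to zero, so it probably tripped. I'll back off and check.

```bash
python3 -m handwheel '[[[0,0.01,0,0,0],[0,0.02,0,0,0],[0,0.01,0,-0.02,0],[0,0,0,-0.03,0],[0,0,0,-0.03,0],[0,-0.02,-0.02,-0.03,0],[0,-0.02,-0.03,0,0],[0,-0.01,-0.03,0,0],[0,0,0,0,0],[0,0,0,0,0]]]'; python3 r.py; python3 s.py
python3 - <<'E'
from h import *
st,im=wr(['boss','grip','handle','collar_key'],dict(boss=.132,grip=.094,handle=.094,collar_key=.074))
m=viewer.outline_of('wrist','wrench'); 
print([(np.round(x['extent'],3),x['confidence']) for x in m[:1]])
B=np.array([.5133,.0839])
if m:
    ys,xs=np.nonzero(m[0]['mask'])
    W=np.array([atz('wrist',(x,y),.094,st)[:2] for x,y in zip(xs[::3],ys[::3])])-B
    r=np.hypot(*W.T)
    b=np.degrees(np.arctan2(W[:,1],W[:,0]))
    for lo in range(60,200,15):
        s=(r>lo/1e3)&(r<(lo+15)/1e3)&(abs(b-48)<40)
        if s.any(): print(lo,s.sum(),W[s].mean(0).round(4),b[s].mean().round(1))
E
```

```text
time: 22.38
eef_pos: [0.5415, 0.1366, 0.1932]
tcp_rot: [0.351, 0.936, 0.0, 0.001]
contact_force: [0.3, 0.4, 0.0]
opening: 0.0
finger_force: 0.0
t 22.3833 tcp in tool axes rel bolt mm [  13.2   58.3 -193.2] rad 0.0597 bearing 61.84 yaw y 48.86 F tool [ 0.05  0.54 -0.03] tq [0.01 0.02 0.03]
scene grip [329. 201.] 0.65 [0.1   0.103] 0.144 45.9
scene boss [284. 167.] 0.8 [-0.006 -0.003] 0.007 -157.3
scene collar_key [300. 191.] 0.5 [0.032 0.041] 0.051 52.0
side grip [221. 216.] 0.62 [0.094 0.104] 0.14 48.0
side boss [266. 191.] 0.69 [ 0.005 -0.   ] 0.005 -3.1
side collar_key [257. 210.] 0.51 [0.023 0.022] 0.032 43.1
tcp [0.5418 0.1384 0.1926] yawx 139.06 z [-3.e-04 -1.e-04 -1.e+00] F [-0.5  0.   0.3]
boss [177.1 222.3] 0.88 [0.5116 0.0862]
grip [347.3 217.9] 0.8 [0.6114 0.1853]Traceback (most recent call last):
  File "<stdin>", line 2, in <module>
  File "h.py", line 30, in wr
    p,k=pin('wrist',n)
        ~~~^^^^^^^^^^^
  File "h.py", line 23, in pin
    r=viewer.pinpoint(cam,n)
ValueError: it knows: beaker, bolt_end, bolt_top, boss, clamp, collar, collar_key, driver, grip, mount, reagent, slide_box, socket, wrench
```

```bash
python3 - <<'E'
from h import *
st,im=wr(['grip','collar_key'],dict(grip=.094,collar_key=.074))
m=viewer.outline_of('wrist','wrench')
print([(np.round(x['extent'],3),x['confidence']) for x in m[:1]])
B=np.array([.5133,.0839])
ys,xs=np.nonzero(m[0]['mask'])
W=np.array([atz('wrist',(x,y),.094,st)[:2] for x,y in zip(xs,ys)])-B
r=np.hypot(*W.T)
s=(r>.075)&(r<.19)&(W[:,0]+W[:,1]>0); H=W[s]; mu=H.mean(0); v=np.linalg.svd(H-mu,full_matrices=False)[2][0]; v*=np.sign(v@mu)
print('handle dir',np.degrees(np.arctan2(v[1],v[0])),'mean',mu, np.ptp((H-mu)@[-v[1],v[0]]))
# line distance to axis: 42*sin(bend)
print('line offset from axis mm',1000*(mu[0]*v[1]-mu[1]*v[0]),'(tripped: |8.3|)')
E
```

```text
tcp [0.5417 0.138  0.1927] yawx 139.03 z [-2.e-04 -0.e+00 -1.e+00] F [ 0.1  0.3 -0.5]
grip [342.6 214.8] 0.72 [0.6061 0.1833]
collar_key [230.9 197.9] 0.82 [0.5335 0.1144]
[(array([0.228, 0.453, 0.563, 0.203]), 0.79)]Traceback (most recent call last):
  File "<stdin>", line 7, in <module>
  File "h.py", line 16, in atz
    o,d=ray(cam,px,st); return o+d*(z-o[2])/d[2]
        ~~~^^^^^^^^^^^
  File "h.py", line 8, in ray
    p=viewer.camera_params(cam); f=192/np.tan(np.radians(p['fov_y'])/2)
ValueError: time passes only in moves, steps and waits
```

```bash
cat >> h.py <<'E'
class _V:
    c={}
    def __getattr__(s,n): return getattr(_v,n)
    def camera_params(s,n):
        if n not in s.c: s.c[n]=_v.camera_params(n)
        return s.c[n]
_v=viewer; viewer=_V()
E
python3 - <<'E'
from h import *
st,im=wr(['grip'],dict(grip=.094)); cv2.imwrite('pics/k.png',im)
m=viewer.outline_of('wrist','wrench')
B=np.array([.5133,.0839])
ys,xs=np.nonzero(m[0]['mask'])
W=np.array([atz('wrist',(x,y),.094,st)[:2] for x,y in zip(xs,ys)])-B
r=np.hypot(*W.T)
s=(r>.075)&(r<.19)&(W[:,0]+W[:,1]>0); H=W[s]; mu=H.mean(0); v=np.linalg.svd(H-mu,full_matrices=False)[2][0]; v*=np.sign(v@mu)
print('handle dir',np.degrees(np.arctan2(v[1],v[0])),'mean',mu, np.ptp((H-mu)@[-v[1],v[0]]))
print('line offset from axis mm',1000*(mu[0]*v[1]-mu[1]*v[0]),'(tripped: |8.3|)')
for lo in range(70,200,12):
    q=(r>lo/1e3)&(r<(lo+12)/1e3)&s
    if q.any(): print(lo,q.sum(),W[q].mean(0).round(4))
E
```

```text
tcp [0.5417 0.1377 0.1928] yawx 139.01 z [-0.  0. -1.] F [ 0.1 -0.3 -0.2]
handle dir 43.617448571023864 mean [0.08961578 0.0959073 ] 0.02171019177265968
line offset from axis mm -7.612666756399982 (tripped: |8.3|)
70 161 [0.0513 0.0591]
82 271 [0.0582 0.0657]
94 271 [0.067  0.0741]
106 268 [0.0754 0.0828]
118 288 [0.0841 0.091 ]
130 280 [0.093  0.0991]
142 273 [0.1019 0.1071]
154 263 [0.1102 0.1157]
166 256 [0.1192 0.1238]
178 237 [0.1275 0.1324]
```

The handle's line passes 7.6 mm from the bolt axis, against about 8.3 mm for a full trip, so it has tripped. The collar key reads where it did before, and the robot is clear.

```bash
python3 -c "
from plant import sign_off; print(sign_off())"
```

```text
the job is handed in; nothing more can be done
None
```

The job is handed in at about 23 s of the 72 s: the wrench is seated on the bolt, the bolt came tight, and I stopped when the handle tripped; the collar key reads about 2 mm from its first position (camera accuracy), but I did not recheck the other items or get a verdict.

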